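# Fetch the low tin from the back of the pantry shelf

### The arm

A 6-joint arm with a two-finger parallel gripper is mounted at the origin on the work surface. World frame = base frame: x ahead of the robot, y to its left, z up, the work surface at z = 0. Lengths are in m, angles in rad, forces in N, time in s.
With the tool pointing down it reaches from about 0.425 to 0.95 m from the base axis. Payload 3.5 kg.
Tool frame: the origin (TCP) lies midway between the tips of the shut fingers; the grasp point (between the pads) lies 19 mm behind it (ctrl.hold_point_z is the distance from the TCP to the grasp point, in m); z points along the fingers, y is the line along which they close (so a half turn about z gives the same grasp; the last joint's range is limited). The gripper opens to 85 mm and grips with 20 to 120 N. Pads are 22 mm wide; open, the fingers measure 114 mm over their backs; the gripper's body (76 mm by 85 mm) begins 54 mm behind the grasp point. The pads swing forward as they close: fully open they stand 13 mm farther back than shut.
Start: joints at [-1.301, 0.286, 1.577, -0, 1.279, -0.15], TCP at [0.275, -0.616, 0.231] pointing down, gripper open.
Joint ranges: [-2.77, 2.77], [-0.9, 2.22], [0.21, 2.48], [-1.53, 4.67], [0.24, 2.81], [-2.84, 2.84]. Speed limits (rad/s): [2.79, 2.79, 3.14, 3.14, 3.14, 3.14].

### API

Orientations are given as a unit quaternion [x, y, z, w].
In Python, from plant import readout, cams, sign_off, ctrl gives the robot as it stands. The module is installed in compiled form; this text tells all that it offers.
- The arm moves only by the tool step_arm, never from a script. Its argument "increments" is a list of rows, each a list of 2 entries, a list of its own where there are three numbers: the shift along the world's x, y, z in mm, then the turn, a rotation vector about the world's x, y, z in rad. In form: [[[x, y, z], [rx, ry, rz]], ...]. A call has 1 to 8 rows; each row shifts and turns the commanded pose from where the row before left it; what a row does not reach is not made up. A row lasts 1/12 s, in which the tool goes at most 41.7 mm and 7.16 degrees, less where a joint would pass 70% of its speed; a pose out of reach is approached as far as the arm can. A call is refused whole if a number of a shift passes 41.7 or a number of a turn 0.125, either way. A call with a gripper value outside its range is refused whole. "fingers" is the opening, from -1 (shut) to 1 (fully open), set as the call begins (left out, the last holds). The fingers move at their own pace and stop on an object; "grip_force" is the grip in N (left out, the last holds). Time passes only in rows, so rows that do not move let the fingers close. It gives the time, the measured TCP pose, the force, the opening and the grip force at its end, in the units of the state.
- readout.get_state(): the state, without advancing time (a new reading comes with each control period).
- cams.read_camera(name): name is "side" or "top" or "wrist"; returns the picture (384x512x3 uint8, red, green, blue); there is no depth.
- cams.get_calibration(name): a dict with "fx", "fy", "cx", "cy" (pixels), "distortion" ([k1, k2, p1, p2, k3] as OpenCV has them; the pictures are not rectified), "eye" and "rotation" of the camera in the world; the wrist camera has in their place "T_tool_cam" (4x4, takes a point from camera to tool coordinates, whose origin is the TCP and whose axes are the flange's). Camera axes: x right, y up, looking along -z (the intrinsics and any distortion apply to the point x, -y, -z); pixel columns grow to the right and rows downward; lengths in m; the calibration is good to about 2 mm. A picture is of the moment at which its call begins: read the wrist's pose just before it. get_calibration takes no time and is no camera call.
- sign_off(): hands the job in; it is judged then, once.
The state is a dict: "time": time; "qpos": joint angles; "dq": joint speeds; "joint_efforts": joint torques, N m; "eef_pos": TCP position; "tcp_rot": TCP orientation; "contact_force": force on the tool from outside, world axes, zero at the start; "wrist_torque": the same for the moment, N m; "opening": opening from 0.0 (shut) to 1.0 (fully open); "finger_force": force on a finger pad.
Only numpy, scipy, OpenCV 4.12 (cv2) and the standard library are available. Lean on these libraries where they do the work, as an engineer would, in place of code of your own. Each camera call takes 0.05 s, during which the arm holds its last target. There are 200 camera calls.

### The job

The low round tin at the back of the pantry shelf is blocked by three tall packages: first stand all three (can, carton, jar) on the grey side tray, and while they wait there, take out the tin and stand it on the middle of the round wooden board. Then put each of the three back upright on exactly the spot on the shelf where it stood at the start, the carton square with the shelf as before. Keep everything upright and leave the little square packet, the mug and the pepper mill where they are.

Things in the scene. Friction and masses are not known exactly. Their poses are not given: they have to be found in the camera images.
- shelf: Fixed white pull-out shelf board with grey liner, 222 (x, depth) x 282 (y) mm; origin under its centre, on the worktop; x points to its back, away from the robot. Things stand 12 mm above the origin; a wooden rim 6 mm thick rises to 24 mm at the back and both sides. Tall packages: a row near x = -48 mm, 85 mm apart, any order; behind, near x = +46 mm, tin and square packet, one at each side.
- sidetray: Fixed shallow grey plastic tray, the side area, to the left or right of the shelf, 300 (x) x 140 (y) x 16 mm, walls 6 mm; origin at the centre of its underside, on the worktop. Inner floor 6 mm above the origin. The three packages fit in a row along its x, 90 mm apart.
- board: Fixed round wooden serving board, 160 mm across, 15 mm thick, with a small grip tab on its +y edge; origin at the centre of the underside of its round part, top 15 mm above the origin. On the other side of the shelf from the tray.
- can: Tall round can, aluminium with paper label, 60 mm diameter (label 61), 135 mm high, about 0.3 kg. One of the three tall packages. Stands upright; origin at the centre of its underside, z up.
- carton: Tall rectangular cardboard carton, 42 (x) x 62 (y) mm, 125 mm high, about 0.22 kg; its x is along the shelf's x at the start. One of the three tall packages. Stands upright; origin at the centre of its underside, z up.
- jar: Tall amber glass jar, 105 mm high in all, about 0.3 kg: glass 56 mm diameter, with a brass-coloured screw lid 60 mm in diameter over the top 30 mm. One of the three tall packages. Stands upright; origin at the centre of its underside, z up.
- tin: The wanted thing: low round steel tin with a ring pull, 62 mm diameter, 45 mm high (the pull 2 mm more), about 0.18 kg. Stands upright; origin at the centre of its underside, z up.
- packet: Bystander beside the tin: low square cardboard packet, 52 x 52 mm, 45 mm high. Not to be moved. Stands upright; origin at the centre of its underside, z up.
- mug: Bystander: white mug, 76 mm diameter, 90 mm high, handle on its +y side, on the worktop beyond the tray or board. Not to be moved. Stands upright; origin at the centre of its underside, z up.
- mill: Bystander: dark wooden pepper mill, 52 mm diameter, 130 mm high, on the worktop beyond the tray or board. Not to be moved. Stands upright; origin at the centre of its underside, z up.
Not all that is in view belongs to the job. What is shaped like the jar but pink or red is not meant. What is shaped like the carton but green is not meant.

How it is judged:
On the way, in this order (a step that is already met when the one before it is completed fails the run):
1. the can, the carton and the jar all stand upright, released, on the side tray (x of can in the frame of sidetray between -0.14 and 0.14 m and y of can in the frame of sidetray between -0.06 and 0.06 m and z of can in the frame of sidetray between 0 and 0.013 m and angle between each of can, carton, jar's own z axis and vertical below 0.12 rad and linear speed of each of can, carton, jar below 0.02 m/s and angular speed of each of can, carton, jar below 0.2 rad/s and contact force between the fingers and can below 0.3 N and x of carton in the frame of sidetray between -0.14 and 0.14 m and y of carton in the frame of sidetray between -0.06 and 0.06 m and z of carton in the frame of sidetray between 0 and 0.013 m and contact force between the fingers and carton below 0.3 N and x of jar in the frame of sidetray between -0.14 and 0.14 m and y of jar in the frame of sidetray between -0.06 and 0.06 m and z of jar in the frame of sidetray between 0 and 0.013 m and contact force between the fingers and jar below 0.3 N), for 0.2 s.
2. with those three still on the side tray, the low tin stands released on the middle of the round board (all of step 1 and horizontal distance between tin and board below 0.015 m and z of tin in the frame of board between 0.01 and 0.02 m and angle between tin's own z axis and vertical below 0.12 rad and linear speed of tin below 0.02 m/s and angular speed of tin below 0.2 rad/s and contact force between the fingers and tin below 0.3 N), for 0.2 s.
At the end, for the whole second after the job is handed in: Can, carton and jar each upright within 15 mm of their own starting places, carton within 0.2 rad of square with the shelf; tin upright on the board within 15 mm of its centre; packet, mug and mill within 20 mm of where they were; all released and at rest (distance of each of can, carton, jar from where it was at the start of the episode below 0.015 m and angle between each of can, carton, jar, tin's own z axis and vertical below 0.12 rad and linear speed of each of can, carton, jar, tin below 0.02 m/s and angular speed of each of can, carton, jar, tin below 0.2 rad/s and contact force between the fingers and can below 0.3 N and contact force between the fingers and carton below 0.3 N and contact force between the fingers and jar below 0.3 N and angle between the x axis of carton and the x axis of shelf, either way round below 0.2 rad and horizontal distance between tin and board below 0.015 m and z of tin in the frame of board between 0.01 and 0.02 m and contact force between the fingers and tin below 0.3 N and distance of each of packet, mug, mill from where it was at the start of the episode below 0.02 m); the robot touches nothing.
It fails at once if anything is tipped by more than 0.5 rad (angle between any of can, carton, jar, tin, packet, mug, mill's own z axis and vertical above 0.5 rad).
It fails at once if the square packet, the mug or the mill is pushed more than 20 mm from its place (distance of any of packet, mug, mill from where it was at the start of the episode above 0.02 m).
It also fails if it takes over 147 s, if anything falls off the work surface, if the arm or the gripper's body presses on something with over 40 N, if the wrist force passes 120 N, or if a joint passes its speed limit or range.

## Working session

There is one attempt and no reset: what is moved stays moved. The work goes in short steps, Python scripts to look and compute and a tool call to move; the robot and the scene stay as the last step left them, time stands still between calls to the robot, and variables do not carry over. Pictures are saved under pics/ and viewed, at most 14 in all, crops included, and the job is handed in when it is done.

Besides the shell and the picture viewer there is one more tool, called after ">>>" as name(argument=value, ...), one argument or row to a line, values as JSON. step_arm: Moves the arm, as the interface text tells. Its arguments: {"type":"object","properties":{"increments":{"type":"array","items":{"type":"array"}},"fingers":{"type":"number"},"grip_force":{"type":"number"}},"required":["increments"]}

```bash
mkdir -p pics; cat > h.py <<'E'
import numpy as np, cv2
from plant import readout, cams, ctrl
def ray(name,uv,cal=None):
    c=cal or cams.get_calibration(name)
    K=np.array([[c['fx'],0,c['cx']],[0,c['fy'],c['cy']],[0,0,1]])
    p=cv2.undistortPoints(np.array(uv,float).reshape(-1,1,2),K,np.array(c['distortion'],float)).reshape(-1,2)
    d=np.c_[p[:,0],-p[:,1],-np.ones(len(p))]
    return np.array(c['eye']),d@np.array(c['rotation']).T
def onplane(name,uv,z):
    e,d=ray(name,uv); return e+d*((z-e[2])/d[:,2])[:,None]
def proj(name,P):
    c=cams.get_calibration(name)
    K=np.array([[c['fx'],0,c['cx']],[0,c['fy'],c['cy']],[0,0,1]])
    q=(np.atleast_2d(P)-np.array(c['eye']))@np.array(c['rotation'])
    q=q*[1,-1,-1]
    return cv2.projectPoints(q,np.zeros(3),np.zeros(3),K,np.array(c['distortion'],float))[0].reshape(-1,2)
E
python3 - <<'E'
from h import *
s=readout.get_state(); print(s['time'],s['eef_pos'],s['tcp_rot'],s['opening'],ctrl.hold_point_z)
for n in ('top','side'):
    im=cams.read_camera(n); cv2.imwrite(f'pics/{n}0.png',im[:,:,::-1]); c=cams.get_calibration(n)
    print(n,c['eye'],np.round(c['rotation'],3).tolist(),c['fx'],c['distortion'])
print(cams.get_calibration('wrist'))
E
```

```text
0.0 [ 0.27496365 -0.61573214  0.22992966] [ 9.78050560e-01  2.08364289e-01 -8.98833102e-05 -1.19030831e-03] 0.9978564232462527 0.0187
top [0.47424995 0.01722503 0.94084167] [0.022, -0.024, -0.698, 0.715] 379.970463634774 [-0.0349776  0.         0.         0.         0.       ]
side [ 0.34973589 -0.57832652  0.60772846] [0.407, -0.076, -0.141, 0.899] 355.0392373962197 [0.02866041 0.         0.         0.         0.        ]
{'fx': 265.1410107876157, 'fy': 265.1410107876157, 'cx': 254.07108274778037, 'cy': 187.6141878344418, 'distortion': array([-0.02534514,  0.        ,  0.        ,  0.        ,  0.        ]), 'T_tool_cam': array([[ 8.73976908e-05,  9.51696395e-01,  3.07040656e-01,
         7.80968745e-02],
       [ 9.99999969e-01, -1.55345351e-04,  1.96859672e-04,
        -1.41807632e-03],
       [ 2.35047979e-04,  3.07040629e-01, -9.51696378e-01,
        -1.43316512e-01],
       [ 0.00000000e+00,  0.00000000e+00,  0.00000000e+00,
         1.00000000e+00]])}
```

View pics/top0.png

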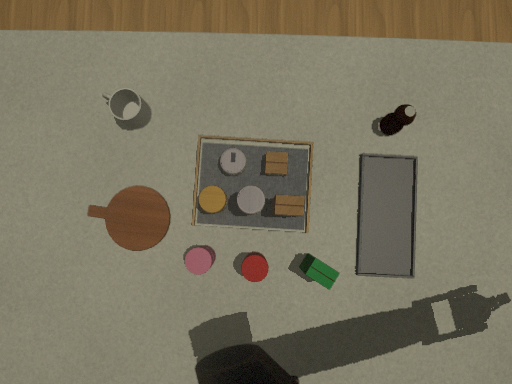

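View pics/side0.png

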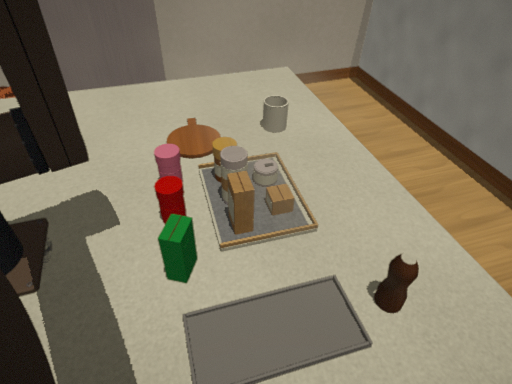

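The top view shows the jar at (212,200), can (251,200), carton (290,206), tin (233,161) and packet (276,163), with the board on the left (137,217) and the tray on the right (386,215). The pink, red and green decoys stand in front of the shelf. The side view agrees with this.

```bash
sed -i 's/^import numpy.*/&\nfrom scipy.spatial.transform import Rotation as R/; s/np.array(c\[.rotation.\])/R.from_quat(c["rotation"]).as_matrix()/' h.py
python3 - <<'E'
from h import *
im=cv2.imread('pics/top0.png')
for name,pts,z in [('shelf rim',[(199,136),(313,142),(307,232),(193,226)],.024),('tray',[(360,154),(416,156),(413,277),(357,274)],.016)]:
    print(name,onplane('top',pts,z).round(3).tolist())
for name,p,z in [('jar',(212,200),.117),('can',(251,200),.147),('carton',(290,206),.137),('tin',(233,161),.057),('packet',(276,163),.057),('board',(137.5,217.5),.015),('pink',(199,261),.105),('red',(255,267),.105),('green',(320,272),.125),('mug',(126,104),.09),('mill',(406,115),.13)]:
    print(name,onplane('top',[p],z)[0].round(3))
a=cv2.resize(im[120:290,180:350],None,fx=4.5,fy=3.5*1,interpolation=cv2.INTER_CUBIC) if 0 else cv2.resize(im[125:245,185:325],None,fx=5,fy=5,interpolation=cv2.INTER_CUBIC)
cv2.imwrite('pics/crop.png',a)
b=cv2.imread('pics/side0.png')[130:280,140:320]
cv2.imwrite('pics/crops.png',cv2.resize(b,None,fx=4,fy=4,interpolation=cv2.INTER_CUBIC))
E
```

```text
shelf rim [[0.672, 0.159, 0.024], [0.664, -0.12, 0.024], [0.444, -0.109, 0.024], [0.452, 0.166, 0.024]]
tray [[0.638, -0.238, 0.016], [0.637, -0.378, 0.016], [0.341, -0.37, 0.016], [0.345, -0.233, 0.016]]
jar [0.512 0.111 0.117]
can [0.512 0.026 0.147]
carton [ 0.502 -0.056  0.137]
tin [0.607 0.072 0.057]
packet [ 0.605 -0.029  0.057]
board [0.469 0.304 0.015]
pink [0.378 0.137 0.105]
red [0.368 0.015 0.105]
green [ 0.363 -0.124  0.125]
mug [0.728 0.319 0.09 ]
mill [ 0.707 -0.307  0.13 ]
```

View pics/crop.png

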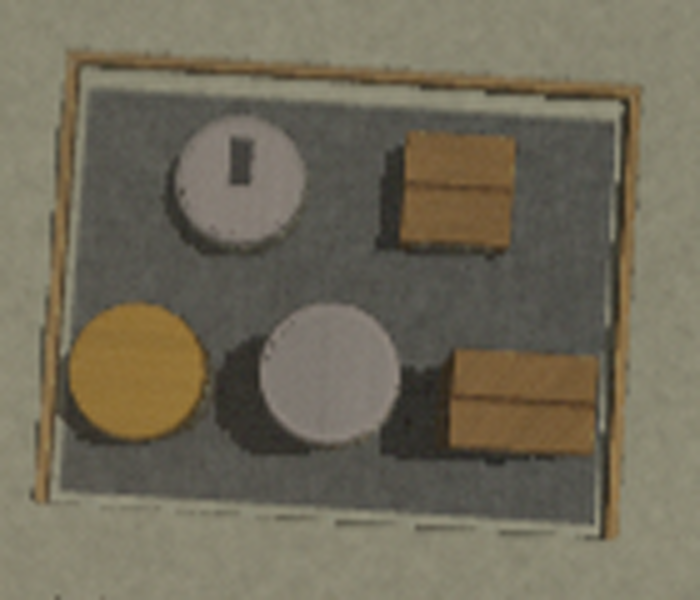

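View pics/crops.png

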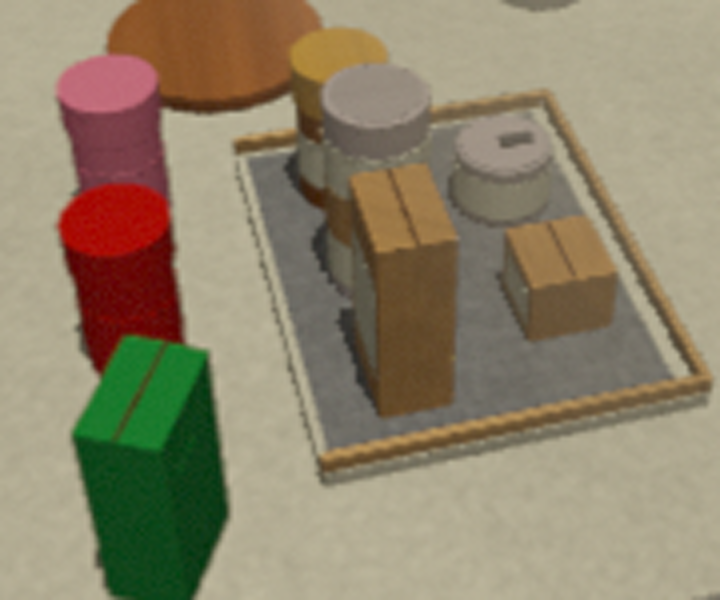

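The crops show the top centres. In the top view, at full-image pixels, they are jar (212.6,199.2), can (251,199.6), carton (289.8,205.2) and tin (233.2,161). In the side view they are jar (224.8,143.8), can (234,155.8), carton (240.5,182) and tin (265.5,166.5). Next I'll triangulate these and check the heights.

```bash
python3 - <<'E'
from h import *
T={'jar':((212.6,199.2),(224.8,143.8),.117),'can':((251,199.6),(234,155.8),.147),'carton':((289.8,205),(240.5,182),.137),'tin':((233.2,161),(265.5,166.5),.057)}
for k,(a,b,z) in T.items():
    e1,d1=ray('top',[a]);e2,d2=ray('side',[b]);d1=d1[0];d2=d2[0]
    t=np.linalg.lstsq(np.c_[d1,-d2],e2-e1,rcond=None)[0]
    p,q=e1+t[0]*d1,e2+t[1]*d2
    print(k,((p+q)/2).round(4),'gap',np.linalg.norm(p-q).round(4),'top',onplane('top',[a],z)[0].round(4),'side',onplane('side',[b],z)[0].round(4))
im=cv2.imread('pics/top0.png'); hsv=cv2.cvtColor(im,cv2.COLOR_BGR2HSV)
def blob(lo,hi,roi,z,nm):
    m=np.zeros(hsv.shape[:2],np.uint8); x0,y0,x1,y1=roi
    m[y0:y1,x0:x1]=cv2.inRange(hsv,lo,hi)[y0:y1,x0:x1]
    m=cv2.morphologyEx(m,cv2.MORPH_OPEN,np.ones((3,3)))
    c=max(cv2.findContours(m,cv2.RETR_EXTERNAL,cv2.CHAIN_APPROX_NONE)[0],key=cv2.contourArea)
    W=onplane('top',c.reshape(-1,2),z)[:,:2]*1000
    (cx,cy),r=cv2.minEnclosingCircle(W.astype(np.float32)); print(nm,'circ',round(cx),round(cy),round(r),'rect',cv2.minAreaRect(W.astype(np.float32)))
blob((15,120,80),(30,255,255),(190,180,232,220),.117,'jar')
blob((5,60,60),(20,255,255),(272,190,310,220),.137,'carton')
blob((0,60,40),(20,255,255),(106,180,180,255),.015,'board')
g=cv2.cvtColor(im,cv2.COLOR_BGR2GRAY)
print('can/tin/liner/tray gray',g[200,251],g[165,233],g[180,250],g[215,386],hsv[200,251],hsv[180,250])
hsv=np.dstack([g,g,g])
blob((110,)*3,(255,)*3,(234,183,268,216),.147,'can'); blob((110,)*3,(255,)*3,(217,147,250,178),.057,'tin')
E
```

```text
jar [0.5141 0.1102 0.116 ] gap 0.0015 top [0.5134 0.1102 0.117 ] side [0.5145 0.1086 0.117 ]
can [0.5139 0.0265 0.14  ] gap 0.001 top [0.513  0.0265 0.147 ] side [0.5119 0.0174 0.147 ]
carton [ 0.5043 -0.056   0.1349] gap 0.0004 top [ 0.504  -0.0558  0.137 ] side [ 0.5038 -0.0583  0.137 ]
tin [0.6076 0.0716 0.0543] gap 0.0005 top [0.607  0.0715 0.057 ] side [0.6066 0.0684 0.057 ]
jar circ 514 112 30 rect ((513.826904296875, 111.56060028076172), (56.513633728027344, 56.591957092285156), 1.3853247165679932)
carton circ 504 -55 36 rect ((504.0555114746094, -55.200721740722656), (42.43136978149414, 61.554012298583984), 1.190125823020935)
board circ 469 305 81 rect ((469.520263671875, 303.9248046875), (158.4873809814453, 154.72744750976562), 2.158430576324463)
can/tin/liner/tray gray 122 126 85 98 [ 16  30 128] [20 18 87]
can circ 514 27 29 rect ((514.3164672851562, 27.58634376525879), (54.451663970947266, 56.486732482910156), 1.377892255783081)
tin circ 608 72 29 rect ((608.2122802734375, 72.04548645019531), (54.3745231628418, 56.331233978271484), 1.3730244636535645)
```

>>> step_arm(
  increments=[
    [[14.3, 35, 0], [0, 0, 0.07]],
    [[14.3, 35, 0], [0, 0, 0.07]],
    [[14.3, 35, 0], [0, 0, 0.07]],
    [[14.3, 35, 0], [0, 0, 0.07]],
    [[14.3, 35, 0], [0, 0, 0.07]],
    [[14.3, 35, 0], [0, 0, 0.07]],
    [[14.3, 35, 0], [0, 0, 0.07]],
    [[14.3, 35, 0], [0, 0, 0.07]],
  ],
  fingers=0.76,
  grip_force=50,
)

```text
time: 0.77
eef_pos: [0.3896, -0.3343, 0.2308]
tcp_rot: [0.882, 0.472, -0.0, -0.0]
contact_force: [1.4, 0.0, 0.8]
opening: 0.876
finger_force: 0.0
```

>>> step_arm(
  increments=[
    [[14.3, 35, 0], [0, 0, 0.07]],
    [[14.3, 35, 0], [0, 0, 0.07]],
    [[14.3, 35, 0], [0, 0, 0.07]],
    [[14.3, 35, 0], [0, 0, 0.07]],
    [[14.3, 35, 0], [0, 0, 0.07]],
    [[14.3, 35, 0], [0, 0, 0.07]],
    [[14.3, 35, 0], [0, 0, 0.07]],
    [[14.3, 35, 0], [0, 0, 0.07]],
  ],
)

```text
time: 1.43
eef_pos: [0.504, -0.0544, 0.231]
tcp_rot: [0.717, 0.697, -0.0, -0.0]
contact_force: [-0.2, -1.1, -0.1]
opening: 0.878
finger_force: 0.0
```

>>> step_arm(
  increments=[
    [[0, 0, 0], [0, 0, 0]],
    [[0, 0, 0], [0, 0, 0]],
  ],
)

```text
time: 1.6
eef_pos: [0.5039, -0.0545, 0.2308]
tcp_rot: [0.717, 0.697, -0.0, -0.0]
contact_force: [0.2, -0.3, -0.7]
opening: 0.88
finger_force: 0.0
```

>>> step_arm(
  increments=[
    [[0, -1, -30], [0, 0, 0]],
    [[0, 0, -30], [0, 0, 0]],
    [[0, 0, -30], [0, 0, 0]],
    [[0, 0, -30], [0, 0, 0]],
    [[0, 0, -16], [0, 0, 0]],
    [[0, 0, -10], [0, 0, 0]],
    [[0, 0, 0], [0, 0, 0]],
    [[0, 0, 0], [0, 0, 0]],
  ],
)

```text
time: 2.27
eef_pos: [0.5039, -0.0583, 0.0855]
tcp_rot: [0.718, 0.696, -0.0, -0.0]
contact_force: [1.0, -0.4, 0.5]
opening: 0.882
finger_force: 0.0
```

>>> step_arm(
  increments=[
    [[0, 0, 0], [0, 0, 0]],
    [[0, 0, 0], [0, 0, 0]],
    [[0, 0, 0], [0, 0, 0]],
    [[0, 0, 0], [0, 0, 0]],
    [[0, 0, 0], [0, 0, 0]],
    [[0, 0, 0], [0, 0, 0]],
    [[0, 0, 0], [0, 0, 0]],
    [[0, 0, 0], [0, 0, 0]],
  ],
  fingers=-1,
)

```text
time: 2.93
eef_pos: [0.5049, -0.0578, 0.0871]
tcp_rot: [0.718, 0.696, 0.0, 0.001]
contact_force: [-2.1, 0.1, 6.1]
opening: 0.484
finger_force: 50.9
```

>>> step_arm(
  increments=[
    [[0, 0, 2], [0, 0, 0]],
    [[0, 0, 8], [0, 0, 0]],
    [[0, 0, 15], [0, 0, 0]],
    [[0, 0, 15], [0, 0, 0]],
    [[0, 0, 10], [0, 0, 0]],
    [[0, 0, 0], [0, 0, 0]],
    [[0, 0, 0], [0, 0, 0]],
  ],
)

```text
time: 3.52
eef_pos: [0.5041, -0.0574, 0.1357]
tcp_rot: [0.718, 0.696, 0.0, 0.0]
contact_force: [0.3, -0.0, -2.4]
opening: 0.49
finger_force: 50.7
```

>>> step_arm(
  increments=[
    [[-2, -20, 0], [0, 0, 0]],
    [[-2, -38, 0], [0, 0, 0]],
    [[-2, -38, 0], [0, 0, 0]],
    [[-2, -38, 0], [0, 0, 0]],
    [[-2, -38, 0], [0, 0, 0]],
    [[-2, -38, 0], [0, 0, 0]],
    [[-2, -30, 0], [0, 0, 0]],
    [[0, -7, 0], [0, 0, 0]],
  ],
)

```text
time: 4.18
eef_pos: [0.4888, -0.3086, 0.1342]
tcp_rot: [0.719, 0.695, -0.001, 0.0]
contact_force: [0.4, 0.4, -2.3]
opening: 0.482
finger_force: 50.7
```

>>> step_arm(
  increments=[
    [[0, 0, -10], [0, 0, 0]],
    [[0, 0, -20], [0, 0, 0]],
    [[0, 0, -13], [0, 0, 0]],
    [[0, 0, -5], [0, 0, 0]],
    [[0, 0, -3], [0, 0, 0]],
    [[0, 0, -2], [0, 0, 0]],
    [[0, 0, -1], [0, 0, 0]],
    [[0, 0, 0], [0, 0, 0]],
  ],
)

```text
time: 4.85
eef_pos: [0.4904, -0.3043, 0.0819]
tcp_rot: [0.718, 0.696, 0.0, 0.001]
contact_force: [0.6, -0.6, -1.6]
opening: 0.486
finger_force: 50.8
```

>>> step_arm(
  increments=[
    [[0, 0, -1], [0, 0, 0]],
    [[0, 0, -0.5], [0, 0, 0]],
    [[0, 0, 0], [0, 0, 0]],
  ],
)

```text
time: 5.1
eef_pos: [0.4906, -0.3048, 0.0812]
tcp_rot: [0.718, 0.696, 0.0, 0.001]
contact_force: [-1.2, 1.7, 2.3]
opening: 0.487
finger_force: 51.0
```

>>> step_arm(
  increments=[
    [[0, 0, 0], [0, 0, 0]],
    [[0, 0, 0], [0, 0, 0]],
    [[0, 0, 0], [0, 0, 0]],
    [[0, 0, 0], [0, 0, 0]],
    [[0, 0, 0], [0, 0, 0]],
    [[0, 0, 0], [0, 0, 0]],
  ],
  fingers=0.76,
)

```text
time: 5.6
eef_pos: [0.4899, -0.3044, 0.0798]
tcp_rot: [0.718, 0.696, -0.0, -0.0]
contact_force: [-0.9, -0.4, 0.0]
opening: 0.881
finger_force: 0.0
```

>>> step_arm(
  increments=[
    [[0, 0, 20], [0, 0, 0]],
    [[0, 0, 30], [0, 0, 0]],
    [[0, 0, 30], [0, 0, 0]],
    [[0, 0, 30], [0, 0, 0]],
    [[0, 0, 20], [0, 0, 0]],
    [[0, 0, 0], [0, 0, 0]],
  ],
)

```text
time: 6.1
eef_pos: [0.4923, -0.3064, 0.2162]
tcp_rot: [0.718, 0.696, 0.0, 0.006]
contact_force: [-0.6, -0.3, 0.4]
opening: 0.886
finger_force: 0.0
```

```bash
python3 - <<'E'
from h import *
a=cams.read_camera('top')[:,:,::-1];b=cams.read_camera('side')[:,:,::-1]
cv2.imwrite('pics/t1.png',np.vstack([a[90:300,150:450],cv2.resize(b,(300,225))]));print(readout.get_state()['eef_pos'])
E
```

```text
[ 0.49022526 -0.30460262  0.21052538]
```

View pics/t1.png

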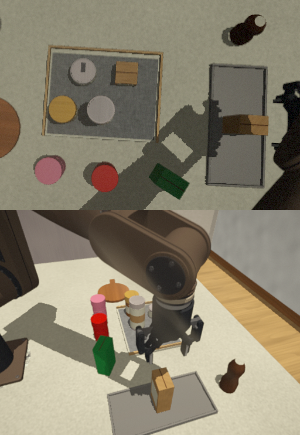

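The carton stands upright on the tray, at about (245,125) in the upper part of the picture. The can is next.

>>> step_arm(
  increments=[
    [[2.8, 38, 0], [0, 0, 0]],
    [[2.8, 38, 0], [0, 0, 0]],
    [[2.8, 38, 0], [0, 0, 0]],
    [[2.8, 38, 0], [0, 0, 0]],
    [[2.8, 38, 0], [0, 0, 0]],
    [[2.8, 38, 0], [0, 0, 0]],
    [[2.8, 38, 0], [0, 0, 0]],
    [[2.8, 38, 0], [0, 0, 0]],
  ],
)

```text
time: 6.87
eef_pos: [0.5108, 0.0017, 0.2072]
tcp_rot: [0.718, 0.696, -0.001, -0.002]
contact_force: [0.8, 0.7, -0.6]
opening: 0.879
finger_force: 0.0
```

>>> step_arm(
  increments=[
    [[1.1, 20, 0], [0, 0, 0]],
    [[0, 8, 0], [0, 0, 0]],
    [[0, 0, 0], [0, 0, 0]],
    [[0, 0, 0], [0, 0, 0]],
  ],
)

```text
time: 7.2
eef_pos: [0.5127, 0.0273, 0.2084]
tcp_rot: [0.718, 0.696, -0.001, -0.001]
contact_force: [-0.2, -1.3, -0.6]
opening: 0.88
finger_force: 0.0
```

```bash
python3 - <<'E'
from h import *
s=readout.get_state()
b=cams.read_camera('wrist')[:,:,::-1];cv2.imwrite('pics/w1.png',b);print(s['eef_pos'])
c=dict(cams.get_calibration('wrist'));T=c['T_tool_cam'];Rt=R.from_quat(s['tcp_rot']).as_matrix()
c['eye']=np.array(s['eef_pos'])+Rt@T[:3,3];c['rotation']=R.from_matrix(Rt@T[:3,:3]).as_quat()
K=np.array([[c['fx'],0,c['cx']],[0,c['fy'],c['cy']],[0,0,1]])
P=np.array([[.5135,.027,.147],[.5135,.111,.117],[.5135,.057,.147],[.5135,-.003,.147],[.607,.072,.057]])
q=(P-c['eye'])@(Rt@T[:3,:3])*[1,-1,-1]
print(cv2.projectPoints(q,np.zeros(3),np.zeros(3),K,c['distortion'])[0].reshape(-1,2).round(1))
E
```

```text
[0.51274674 0.0273235  0.20835113]
[[256.6 203.7]
 [253.6  97.4]
 [255.5 168.4]
 [257.5 236.1]
 [340.1 133.2]]
```

View pics/w1.png

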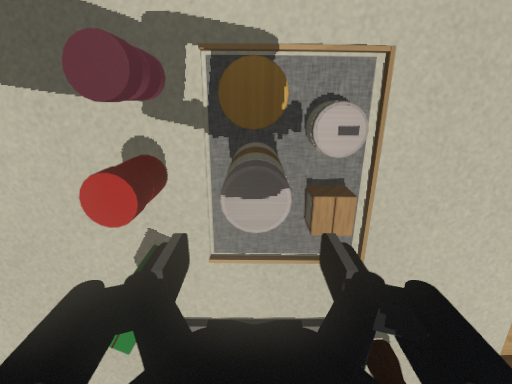

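In the wrist view the can lid is centred at (256,198) against a predicted (256.6,203.7). The jar and tin show the same small vertical offset, so it is a calibration offset of about 3 mm in y, along the pads and harmless. The x positions agree, so I'll grasp.

>>> step_arm(
  increments=[
    [[0.5, 1, -30], [0, 0, 0]],
    [[0, 0, -30], [0, 0, 0]],
    [[0, 0, -30], [0, 0, 0]],
    [[0, 0, -16], [0, 0, 0]],
    [[0, 0, -10], [0, 0, 0]],
    [[0, 0, 0], [0, 0, 0]],
    [[0, 0, 0], [0, 0, 0]],
  ],
)

```text
time: 7.83
eef_pos: [0.5142, 0.0276, 0.094]
tcp_rot: [0.719, 0.696, -0.0, -0.0]
contact_force: [-0.5, -0.5, 0.4]
opening: 0.878
finger_force: 0.0
```

>>> step_arm(
  increments=[
    [[0, 0, 0], [0, 0, 0]],
    [[0, 0, 0], [0, 0, 0]],
    [[0, 0, 0], [0, 0, 0]],
    [[0, 0, 0], [0, 0, 0]],
    [[0, 0, 0], [0, 0, 0]],
    [[0, 0, 0], [0, 0, 0]],
  ],
  fingers=-1,
)

```text
time: 8.33
eef_pos: [0.5152, 0.0283, 0.0959]
tcp_rot: [0.718, 0.696, 0.001, 0.001]
contact_force: [-2.1, -0.9, 6.7]
opening: 0.693
finger_force: 53.6
```

>>> step_arm(
  increments=[
    [[0, 0, 2], [0, 0, 0]],
    [[0, 0, 8], [0, 0, 0]],
    [[0, 0, 15], [0, 0, 0]],
    [[0, 0, 15], [0, 0, 0]],
    [[0, 0, 10], [0, 0, 0]],
    [[0, 0, 0], [0, 0, 0]],
    [[0, 0, 0], [0, 0, 0]],
  ],
)

```text
time: 8.92
eef_pos: [0.5141, 0.0287, 0.1442]
tcp_rot: [0.718, 0.696, 0.0, 0.0]
contact_force: [-0.1, -0.3, -2.7]
opening: 0.691
finger_force: 54.1
```

>>> step_arm(
  increments=[
    [[0, -20, 20], [0, 0, 0]],
    [[8, -38, 10], [0, 0, 0]],
    [[12, -39, 0], [0, 0, 0]],
    [[12, -39, 0], [0, 0, 0]],
    [[12, -39, 0], [0, 0, 0]],
    [[12, -39, 0], [0, 0, 0]],
    [[12, -38, 0], [0, 0, 0]],
    [[8, -38, 0], [0, 0, 0]],
  ],
)

```text
time: 9.58
eef_pos: [0.5898, -0.2629, 0.1718]
tcp_rot: [0.718, 0.696, -0.0, -0.001]
contact_force: [0.9, 0.1, -1.9]
opening: 0.69
finger_force: 54.6
```

>>> step_arm(
  increments=[
    [[0, -30, 0], [0, 0, 0]],
    [[0, -13, 0], [0, 0, 0]],
    [[0, 0, -25], [0, 0, 0]],
    [[0, 0, -25], [0, 0, 0]],
    [[0, 0, -25], [0, 0, 0]],
    [[0, 0, -5], [0, 0, 0]],
    [[0, 0, -3], [0, 0, 0]],
    [[0, 0, 0], [0, 0, 0]],
  ],
)

```text
time: 10.25
eef_pos: [0.5888, -0.3033, 0.0896]
tcp_rot: [0.718, 0.696, -0.0, -0.002]
contact_force: [-0.0, -0.3, -1.4]
opening: 0.692
finger_force: 54.0
```

>>> step_arm(
  increments=[
    [[0, 0, -1], [0, 0, 0]],
    [[0, 0, -0.5], [0, 0, 0]],
    [[0, 0, 0], [0, 0, 0]],
  ],
)

```text
time: 10.5
eef_pos: [0.5899, -0.3039, 0.0892]
tcp_rot: [0.718, 0.696, 0.0, -0.0]
contact_force: [-0.4, 1.2, -0.3]
opening: 0.692
finger_force: 54.3
```

>>> step_arm(
  increments=[
    [[0, 0, 0], [0, 0, 0]],
    [[0, 0, 0], [0, 0, 0]],
    [[0, 0, 0], [0, 0, 0]],
    [[0, 0, 0], [0, 0, 0]],
    [[0, 0, 0], [0, 0, 0]],
  ],
  fingers=0.76,
)

```text
time: 10.92
eef_pos: [0.5901, -0.3045, 0.0896]
tcp_rot: [0.718, 0.696, 0.0, 0.0]
contact_force: [-0.9, -0.5, -0.7]
opening: 0.877
finger_force: 0.0
```

>>> step_arm(
  increments=[
    [[0, 0, 20], [0, 0, 0]],
    [[0, 0, 30], [0, 0, 0]],
    [[0, 0, 30], [0, 0, 0]],
    [[0, 0, 30], [0, 0, 0]],
    [[-7, 30, 12], [0, 0, 0]],
    [[-7, 38, 0], [0, 0, 0]],
    [[-7, 38, 0], [0, 0, 0]],
    [[-7, 38, 0], [0, 0, 0]],
  ],
)

```text
time: 11.58
eef_pos: [0.5616, -0.1593, 0.2121]
tcp_rot: [0.718, 0.696, 0.0, 0.001]
contact_force: [1.1, 1.2, -0.7]
opening: 0.88
finger_force: 0.0
```

>>> step_arm(
  increments=[
    [[-7, 38, 0], [0, 0, 0]],
    [[-7, 38, 0], [0, 0, 0]],
    [[-7, 38, 0], [0, 0, 0]],
    [[-7, 38, 0], [0, 0, 0]],
    [[-7, 38, 0], [0, 0, 0]],
    [[-7, 38, 0], [0, 0, 0]],
    [[-5, 33, 0], [0, 0, 0]],
    [[-1, 10, 0], [0, 0, 0]],
  ],
)

```text
time: 12.25
eef_pos: [0.5127, 0.1144, 0.2116]
tcp_rot: [0.717, 0.697, 0.001, -0.0]
contact_force: [0.1, -1.1, 0.1]
opening: 0.878
finger_force: 0.0
```

>>> step_arm(
  increments=[
    [[0, 0, 0], [0, 0, 0]],
    [[0, 0, 0], [0, 0, 0]],
  ],
)

```text
time: 12.42
eef_pos: [0.5141, 0.1105, 0.2115]
tcp_rot: [0.718, 0.697, -0.0, 0.0]
contact_force: [0.3, -0.1, -0.6]
opening: 0.877
finger_force: 0.0
```

```bash
python3 - <<'E'
from h import *
a=cams.read_camera('top')[:,:,::-1];b=cams.read_camera('side')[:,:,::-1]
cv2.imwrite('pics/t2.png',np.hstack([a[90:300,60:450],cv2.resize(b,(280,210))]));print(readout.get_state()['eef_pos'])
E
```

```text
[0.5143415  0.10937814 0.21135455]
```

View pics/t2.png

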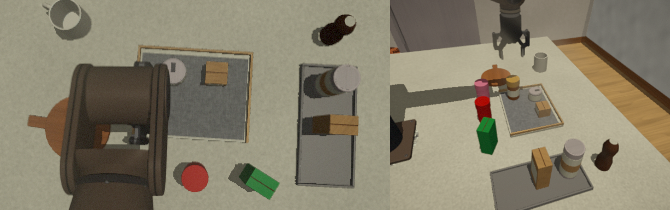

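The can and carton stand on the tray, and the gripper is above the jar. I'll grasp the jar by its lid.

>>> step_arm(
  increments=[
    [[0, 1, -30], [0, 0, 0]],
    [[0, 0, -30], [0, 0, 0]],
    [[0, 0, -30], [0, 0, 0]],
    [[0, 0, -26], [0, 0, 0]],
    [[0, 0, -10], [0, 0, 0]],
    [[0, 0, -5], [0, 0, 0]],
    [[0, 0, 0], [0, 0, 0]],
    [[0, 0, 0], [0, 0, 0]],
  ],
)

```text
time: 13.18
eef_pos: [0.5153, 0.1111, 0.0817]
tcp_rot: [0.718, 0.696, 0.001, 0.001]
contact_force: [-0.2, -0.6, -0.6]
opening: 0.882
finger_force: 0.0
```

>>> step_arm(
  increments=[
    [[0, 0, 0], [0, 0, 0]],
    [[0, 0, 0], [0, 0, 0]],
    [[0, 0, 0], [0, 0, 0]],
    [[0, 0, 0], [0, 0, 0]],
    [[0, 0, 0], [0, 0, 0]],
    [[0, 0, 0], [0, 0, 0]],
  ],
  fingers=-1,
)

```text
time: 13.68
eef_pos: [0.5152, 0.1116, 0.0827]
tcp_rot: [0.718, 0.696, 0.001, 0.001]
contact_force: [-2.6, -1.1, 6.1]
opening: 0.686
finger_force: 53.2
```

>>> step_arm(
  increments=[
    [[0, 0, 2], [0, 0, 0]],
    [[0, 0, 8], [0, 0, 0]],
    [[0, 0, 15], [0, 0, 0]],
    [[0, 0, 15], [0, 0, 0]],
    [[0, 0, 10], [0, 0, 0]],
    [[0, 0, 0], [0, 0, 0]],
    [[0, 0, 0], [0, 0, 0]],
  ],
)

```text
time: 14.27
eef_pos: [0.5142, 0.1117, 0.1308]
tcp_rot: [0.718, 0.696, 0.0, 0.0]
contact_force: [0.6, 0.3, -3.2]
opening: 0.69
finger_force: 54.4
```

>>> step_arm(
  increments=[
    [[0, 0, 38], [0, 0, 0]],
    [[-4, -12, 36], [0, 0, 0]],
    [[-8, -36, 11], [0, 0, 0]],
    [[-12, -38, 0], [0, 0, 0]],
    [[-12, -38, 0], [0, 0, 0]],
    [[-12, -38, 0], [0, 0, 0]],
    [[-12, -38, 0], [0, 0, 0]],
    [[-12, -38, 0], [0, 0, 0]],
  ],
)

```text
time: 14.93
eef_pos: [0.4403, -0.1274, 0.2139]
tcp_rot: [0.718, 0.696, -0.0, -0.001]
contact_force: [0.8, -0.1, -3.2]
opening: 0.689
finger_force: 56.1
```

>>> step_arm(
  increments=[
    [[-12, -38, 0], [0, 0, 0]],
    [[-12, -38, 0], [0, 0, 0]],
    [[-12, -38, 0], [0, 0, 0]],
    [[-12, -38, 0], [0, 0, 0]],
    [[-2, -20, 0], [0, 0, 0]],
    [[0, -6, 0], [0, 0, 0]],
    [[0, 0, 0], [0, 0, 0]],
    [[0, 0, 0], [0, 0, 0]],
  ],
)

```text
time: 15.6
eef_pos: [0.3916, -0.3034, 0.2141]
tcp_rot: [0.718, 0.696, 0.0, -0.001]
contact_force: [0.6, -0.0, -2.9]
opening: 0.69
finger_force: 55.9
```

>>> step_arm(
  increments=[
    [[0, 0, -30], [0, 0, 0]],
    [[0, 0, -30], [0, 0, 0]],
    [[0, 0, -30], [0, 0, 0]],
    [[0, 0, -30], [0, 0, 0]],
    [[0, 0, -10], [0, 0, 0]],
    [[0, 0, -5], [0, 0, 0]],
    [[0, 0, -2], [0, 0, 0]],
    [[0, 0, 0], [0, 0, 0]],
  ],
)

```text
time: 16.27
eef_pos: [0.3929, -0.3046, 0.0796]
tcp_rot: [0.718, 0.696, -0.0, 0.001]
contact_force: [0.2, -1.1, -2.6]
opening: 0.688
finger_force: 55.9
```

>>> step_arm(
  increments=[
    [[0, 0, -1], [0, 0, 0]],
    [[0, 0, -0.5], [0, 0, 0]],
    [[0, 0, 0], [0, 0, 0]],
  ],
)

```text
time: 16.52
eef_pos: [0.3926, -0.3051, 0.0781]
tcp_rot: [0.718, 0.696, -0.0, 0.001]
contact_force: [-0.3, 0.1, -2.5]
opening: 0.686
finger_force: 55.9
```

Now 1.5 mm lower, then release, lift and move on to the tin.

>>> step_arm(
  increments=[
    [[0, 0, -1], [0, 0, 0]],
    [[0, 0, -0.8], [0, 0, 0]],
    [[0, 0, 0], [0, 0, 0]],
  ],
)

```text
time: 16.77
eef_pos: [0.3925, -0.3053, 0.0768]
tcp_rot: [0.718, 0.696, -0.0, 0.001]
contact_force: [-2.0, 0.6, 5.0]
opening: 0.684
finger_force: 56.7
```

>>> step_arm(
  increments=[
    [[0, 0, 0], [0, 0, 0]],
    [[0, 0, 0], [0, 0, 0]],
    [[0, 0, 0], [0, 0, 0]],
    [[0, 0, 0], [0, 0, 0]],
    [[0, 0, 0], [0, 0, 0]],
  ],
  fingers=0.76,
)

```text
time: 17.18
eef_pos: [0.3919, -0.3043, 0.0749]
tcp_rot: [0.718, 0.696, 0.0, -0.0]
contact_force: [-0.2, 0.0, 0.1]
opening: 0.882
finger_force: 0.0
```

>>> step_arm(
  increments=[
    [[0, 0, 20], [0, 0, 0]],
    [[0, 0, 35], [0, 0, 0]],
    [[0, 0, 35], [0, 0, 0]],
    [[0, 0, 35], [0, 0, 0]],
    [[0, 20, 0], [0, 0, 0]],
    [[18, 34, 0], [0, 0, 0]],
    [[20, 34, 0], [0, 0, 0]],
    [[20, 34, 0], [0, 0, 0]],
  ],
)

```text
time: 17.85
eef_pos: [0.4503, -0.1813, 0.2005]
tcp_rot: [0.719, 0.695, 0.0, 0.001]
contact_force: [1.7, -1.3, 0.0]
opening: 0.882
finger_force: 0.0
```

>>> step_arm(
  increments=[
    [[20, 34, 0], [0, 0, 0]],
    [[20, 34, 0], [0, 0, 0]],
    [[20, 34, 0], [0, 0, 0]],
    [[20, 34, 0], [0, 0, 0]],
    [[20, 34, 0], [0, 0, 0]],
    [[20, 34, 0], [0, 0, 0]],
    [[20, 34, 0], [0, 0, 0]],
    [[16, 16, 0], [0, 0, 0]],
  ],
)

```text
time: 18.52
eef_pos: [0.6066, 0.0756, 0.1997]
tcp_rot: [0.717, 0.697, 0.0, -0.0]
contact_force: [-1.2, -0.2, -0.1]
opening: 0.878
finger_force: 0.0
```

>>> step_arm(
  increments=[
    [[0, 0, 0], [0, 0, 0]],
    [[0, 0, 0], [0, 0, 0]],
    [[0, 0, 0], [0, 0, 0]],
  ],
)

```text
time: 18.77
eef_pos: [0.6054, 0.0713, 0.1995]
tcp_rot: [0.718, 0.696, -0.001, -0.0]
contact_force: [0.3, -0.7, -0.1]
opening: 0.88
finger_force: 0.0
```

```bash
python3 - <<'E'
from h import *
print(readout.get_state()['eef_pos'])
a=cams.read_camera('wrist')[:,:,::-1];b=cams.read_camera('side')[:,:,::-1]
cv2.imwrite('pics/t3.png',np.hstack([cv2.resize(a,(400,300)),cv2.resize(b,(400,300))]))
E
```

```text
[0.60544476 0.07132044 0.19949754]
```

View pics/t3.png

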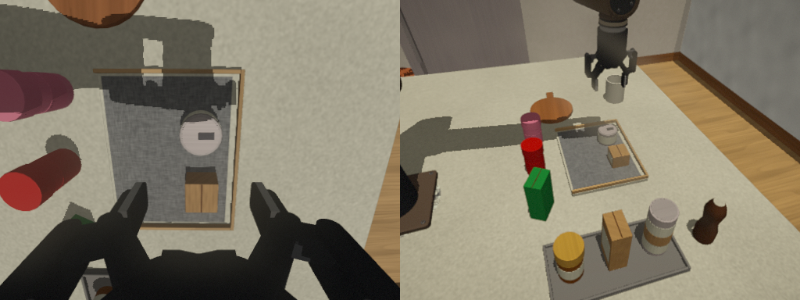

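The wrist view shows the tin and packet alone on the shelf. The side view shows all three packages standing upright on the tray. Next I'll grasp the tin.

>>> step_arm(
  increments=[
    [[2, 1, -30], [0, 0, 0]],
    [[0, 0, -35], [0, 0, 0]],
    [[0, 0, -35], [0, 0, 0]],
    [[0, 0, -35], [0, 0, 0]],
    [[0, 0, -20], [0, 0, 0]],
    [[0, 0, -12], [0, 0, 0]],
    [[0, 0, -4], [0, 0, 0]],
    [[0, 0, 0], [0, 0, 0]],
  ],
)

```text
time: 19.53
eef_pos: [0.6077, 0.072, 0.0288]
tcp_rot: [0.718, 0.696, -0.0, -0.0]
contact_force: [-0.5, -0.4, 0.3]
opening: 0.884
finger_force: 0.0
```

>>> step_arm(
  increments=[
    [[0, 0, 0], [0, 0, 0]],
    [[0, 0, 0], [0, 0, 0]],
    [[0, 0, 0], [0, 0, 0]],
    [[0, 0, 0], [0, 0, 0]],
    [[0, 0, 0], [0, 0, 0]],
    [[0, 0, 0], [0, 0, 0]],
  ],
  fingers=-1,
)

```text
time: 20.03
eef_pos: [0.6099, 0.0725, 0.0315]
tcp_rot: [0.718, 0.696, 0.001, 0.002]
contact_force: [0.2, -1.2, 5.9]
opening: 0.708
finger_force: 55.0
```

>>> step_arm(
  increments=[
    [[0, 0, 2], [0, 0, 0]],
    [[0, 0, 8], [0, 0, 0]],
    [[0, 0, 15], [0, 0, 0]],
    [[0, 0, 20], [0, 0, 0]],
    [[0, 0, 15], [0, 0, 0]],
    [[0, 0, 0], [0, 0, 0]],
    [[0, 0, 0], [0, 0, 0]],
  ],
)

```text
time: 20.62
eef_pos: [0.6083, 0.0727, 0.0898]
tcp_rot: [0.718, 0.696, 0.001, 0.001]
contact_force: [0.3, -0.1, -1.8]
opening: 0.709
finger_force: 54.5
```

>>> step_arm(
  increments=[
    [[-10, 16, 0], [0, 0, 0]],
    [[-20, 33, 0], [0, 0, 0]],
    [[-20, 34, 0], [0, 0, 0]],
    [[-20, 34, 0], [0, 0, 0]],
    [[-20, 34, 0], [0, 0, 0]],
    [[-20, 34, 0], [0, 0, 0]],
    [[-20, 34, 0], [0, 0, 0]],
    [[-9, 12, 0], [0, 0, 0]],
  ],
)

```text
time: 21.28
eef_pos: [0.4648, 0.3065, 0.0869]
tcp_rot: [0.717, 0.697, -0.002, -0.002]
contact_force: [0.9, 0.6, -1.6]
opening: 0.708
finger_force: 54.5
```

>>> step_arm(
  increments=[
    [[0, 0, 0], [0, 0, 0]],
    [[0, 0, -15], [0, 0, 0]],
    [[0, 0, -20], [0, 0, 0]],
    [[0, 0, -10], [0, 0, 0]],
    [[0, 0, -5], [0, 0, 0]],
    [[0, 0, -3], [0, 0, 0]],
    [[0, 0, 0], [0, 0, 0]],
    [[0, 0, 0], [0, 0, 0]],
  ],
)

```text
time: 21.95
eef_pos: [0.4697, 0.3035, 0.0364]
tcp_rot: [0.718, 0.696, 0.001, 0.0]
contact_force: [1.6, -0.9, -0.8]
opening: 0.705
finger_force: 54.4
```

>>> step_arm(
  increments=[
    [[0, 0, -1], [0, 0, 0]],
    [[0, 0, -1], [0, 0, 0]],
    [[0, 0, 0], [0, 0, 0]],
  ],
)

```text
time: 22.2
eef_pos: [0.4696, 0.3038, 0.0346]
tcp_rot: [0.718, 0.696, 0.001, 0.0]
contact_force: [0.3, 0.2, -0.7]
opening: 0.708
finger_force: 54.5
```

>>> step_arm(
  increments=[
    [[0, 0, 0], [0, 0, 0]],
    [[0, 0, 0], [0, 0, 0]],
    [[0, 0, 0], [0, 0, 0]],
    [[0, 0, 0], [0, 0, 0]],
    [[0, 0, 0], [0, 0, 0]],
  ],
  fingers=0.76,
)

```text
time: 22.62
eef_pos: [0.469, 0.3037, 0.0341]
tcp_rot: [0.718, 0.696, 0.0, 0.0]
contact_force: [-0.1, -0.0, -0.6]
opening: 0.878
finger_force: 0.0
```

>>> step_arm(
  increments=[
    [[0, 0, 20], [0, 0, 0]],
    [[0, 0, 35], [0, 0, 0]],
    [[0, 0, 35], [0, 0, 0]],
    [[0, 0, 40], [0, 0, 0]],
    [[0, -20, 35], [0, 0, 0]],
    [[0, -41, 0], [0, 0, 0]],
    [[0, -41, 0], [0, 0, 0]],
    [[0, -41, 0], [0, 0, 0]],
  ],
)

```text
time: 23.28
eef_pos: [0.469, 0.1596, 0.2003]
tcp_rot: [0.717, 0.697, 0.001, 0.001]
contact_force: [1.1, -0.5, -0.4]
opening: 0.876
finger_force: 0.0
```

>>> step_arm(
  increments=[
    [[0, -41, 0], [0, 0, 0]],
    [[0, -41, 0], [0, 0, 0]],
    [[0, -41, 0], [0, 0, 0]],
    [[0, -41, 0], [0, 0, 0]],
    [[0, -41, 0], [0, 0, 0]],
    [[0, -41, 0], [0, 0, 0]],
    [[0, -41, 0], [0, 0, 0]],
    [[0, -41, 0], [0, 0, 0]],
  ],
)

```text
time: 23.95
eef_pos: [0.4684, -0.1694, 0.1993]
tcp_rot: [0.718, 0.696, 0.0, 0.0]
contact_force: [0.9, 0.1, 0.6]
opening: 0.881
finger_force: 0.0
```

>>> step_arm(
  increments=[
    [[-16, -37, 0], [0, 0, 0]],
    [[-20, -35, 0], [0, 0, 0]],
    [[-20, -35, 0], [0, 0, 0]],
    [[-20, -29, 0], [0, 0, 0]],
    [[-2, -2, 0], [0, 0, 0]],
    [[0, 0, 0], [0, 0, 0]],
    [[0, 0, 0], [0, 0, 0]],
  ],
)

```text
time: 24.53
eef_pos: [0.3908, -0.3052, 0.1989]
tcp_rot: [0.718, 0.696, 0.0, -0.0]
contact_force: [0.1, -0.1, 0.1]
opening: 0.88
finger_force: 0.0
```

```bash
python3 - <<'E'
from h import *
print(readout.get_state()['eef_pos'])
a=cams.read_camera('top')[:,:,::-1];b=cams.read_camera('side')[:,:,::-1]
cv2.imwrite('pics/top4.png',a)
cv2.imwrite('pics/t4.png',np.hstack([cv2.resize(a[150:290,60:240],None,fx=2.2,fy=2.2),cv2.resize(b,(400,308))]))
E
```

```text
[ 0.39084967 -0.30517269  0.19891316]
```

View pics/t4.png

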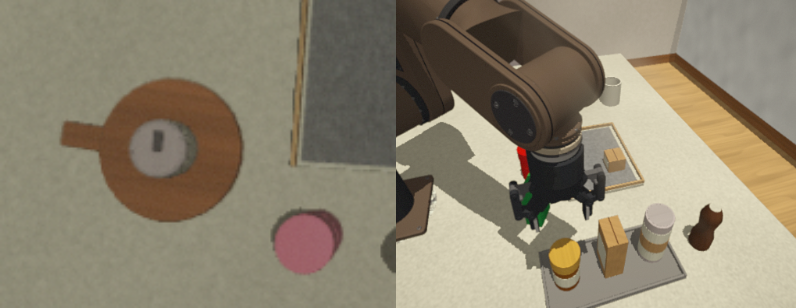

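The tin's top is at about (132.3,217.7) in the top image, which I'll check numerically. The packages still stand on the tray. I'll re-grasp the jar.

```bash
python3 - <<'E'
from h import *
print(onplane('top',[(132.3,217.7)],.06).round(4))
E
```

```text
[[0.4686 0.3018 0.06  ]]
```

>>> step_arm(
  increments=[
    [[1.5, 0, -35], [0, 0, 0]],
    [[0, 0, -35], [0, 0, 0]],
    [[0, 0, -30], [0, 0, 0]],
    [[0, 0, -14], [0, 0, 0]],
    [[0, 0, -9], [0, 0, 0]],
    [[0, 0, -1], [0, 0, 0]],
    [[0, 0, 0], [0, 0, 0]],
    [[0, 0, 0], [0, 0, 0]],
  ],
)

```text
time: 25.3
eef_pos: [0.3936, -0.3059, 0.0765]
tcp_rot: [0.718, 0.696, -0.0, 0.001]
contact_force: [-0.4, 0.3, 1.1]
opening: 0.881
finger_force: 0.0
```

>>> step_arm(
  increments=[
    [[0, 0, 0], [0, 0, 0]],
    [[0, 0, 0], [0, 0, 0]],
    [[0, 0, 0], [0, 0, 0]],
    [[0, 0, 0], [0, 0, 0]],
    [[0, 0, 0], [0, 0, 0]],
    [[0, 0, 0], [0, 0, 0]],
  ],
  fingers=-1,
)

```text
time: 25.8
eef_pos: [0.3931, -0.3064, 0.0771]
tcp_rot: [0.718, 0.696, -0.0, 0.001]
contact_force: [-2.2, 0.3, 5.5]
opening: 0.693
finger_force: 53.3
```

>>> step_arm(
  increments=[
    [[0, 0, 2], [0, 0, 0]],
    [[0, 0, 8], [0, 0, 0]],
    [[0, 0, 30], [0, 0, 0]],
    [[0, 0, 40], [0, 0, 0]],
    [[0, 0, 40], [0, 0, 0]],
    [[0, 0, 20], [0, 0, 0]],
    [[0, 0, 0], [0, 0, 0]],
  ],
)

```text
time: 26.38
eef_pos: [0.3946, -0.3078, 0.2218]
tcp_rot: [0.718, 0.696, -0.0, 0.006]
contact_force: [0.2, -0.5, -2.0]
opening: 0.697
finger_force: 55.2
```

>>> step_arm(
  increments=[
    [[6, 20, 0], [0, 0, 0]],
    [[12, 38, 0], [0, 0, 0]],
    [[12, 38, 0], [0, 0, 0]],
    [[12, 38, 0], [0, 0, 0]],
    [[12, 38, 0], [0, 0, 0]],
    [[12, 38, 0], [0, 0, 0]],
    [[12, 38, 0], [0, 0, 0]],
    [[12, 38, 0], [0, 0, 0]],
  ],
)

```text
time: 27.05
eef_pos: [0.4812, -0.0171, 0.2127]
tcp_rot: [0.718, 0.696, -0.001, -0.001]
contact_force: [0.7, 0.4, -3.0]
opening: 0.692
finger_force: 55.1
```

>>> step_arm(
  increments=[
    [[12, 38, 0], [0, 0, 0]],
    [[12, 38, 0], [0, 0, 0]],
    [[8, 36, 0], [0, 0, 0]],
    [[0, 15, 0], [0, 0, 0]],
    [[0, 4, 0], [0, 0, 0]],
    [[0, 0, 0], [0, 0, 0]],
    [[0, 0, 0], [0, 0, 0]],
    [[0, 0, 0], [0, 0, 0]],
  ],
)

```text
time: 27.72
eef_pos: [0.5139, 0.1105, 0.2141]
tcp_rot: [0.718, 0.696, -0.001, -0.0]
contact_force: [0.7, 0.3, -3.1]
opening: 0.689
finger_force: 55.2
```

>>> step_arm(
  increments=[
    [[0, 0, -30], [0, 0, 0]],
    [[0, 0, -35], [0, 0, 0]],
    [[0, 0, -35], [0, 0, 0]],
    [[0, 0, -15], [0, 0, 0]],
    [[0, 0, -10], [0, 0, 0]],
    [[0, 0, -5], [0, 0, 0]],
    [[0, 0, 0], [0, 0, 0]],
    [[0, 0, 0], [0, 0, 0]],
  ],
)

```text
time: 28.38
eef_pos: [0.5157, 0.1112, 0.0865]
tcp_rot: [0.718, 0.696, 0.001, 0.001]
contact_force: [0.2, 0.8, -1.9]
opening: 0.687
finger_force: 55.5
```

>>> step_arm(
  increments=[
    [[0, 0, -1.5], [0, 0, 0]],
    [[0, 0, -1], [0, 0, 0]],
    [[0, 0, -1], [0, 0, 0]],
    [[0, 0, 0], [0, 0, 0]],
  ],
)

```text
time: 28.72
eef_pos: [0.5154, 0.1118, 0.0831]
tcp_rot: [0.718, 0.696, 0.001, 0.001]
contact_force: [-1.4, 0.1, 3.5]
opening: 0.689
finger_force: 55.6
```

>>> step_arm(
  increments=[
    [[0, 0, 0], [0, 0, 0]],
    [[0, 0, 0], [0, 0, 0]],
  ],
)

```text
time: 28.88
eef_pos: [0.5155, 0.1117, 0.0831]
tcp_rot: [0.718, 0.696, 0.001, 0.001]
contact_force: [-1.2, 0.5, 6.0]
opening: 0.691
finger_force: 55.6
```

>>> step_arm(
  increments=[
    [[0, 0, 0], [0, 0, 0]],
    [[0, 0, 0], [0, 0, 0]],
    [[0, 0, 0], [0, 0, 0]],
    [[0, 0, 0], [0, 0, 0]],
    [[0, 0, 0], [0, 0, 0]],
  ],
  fingers=0.76,
)

```text
time: 29.3
eef_pos: [0.5143, 0.1116, 0.0812]
tcp_rot: [0.718, 0.696, -0.0, -0.0]
contact_force: [-0.2, -0.3, 0.0]
opening: 0.883
finger_force: 0.0
```

>>> step_arm(
  increments=[
    [[0, 0, 20], [0, 0, 0]],
    [[0, 0, 35], [0, 0, 0]],
    [[0, 0, 38], [0, 0, 0]],
    [[0, -20, 34], [0, 0, 0]],
    [[5, -40, 0], [0, 0, 0]],
    [[8, -40, 0], [0, 0, 0]],
    [[8, -40, 0], [0, 0, 0]],
    [[8, -40, 0], [0, 0, 0]],
  ],
)

```text
time: 29.97
eef_pos: [0.5435, -0.07, 0.209]
tcp_rot: [0.718, 0.696, 0.0, 0.0]
contact_force: [-0.2, 0.2, -0.6]
opening: 0.884
finger_force: 0.0
```

>>> step_arm(
  increments=[
    [[8, -40, 0], [0, 0, 0]],
    [[8, -40, 0], [0, 0, 0]],
    [[8, -40, 0], [0, 0, 0]],
    [[8, -40, 0], [0, 0, 0]],
    [[8, -40, 0], [0, 0, 0]],
    [[6, -30, 0], [0, 0, 0]],
    [[0, -6, 0], [0, 0, 0]],
    [[0, 0, 0], [0, 0, 0]],
  ],
)

```text
time: 30.63
eef_pos: [0.589, -0.3066, 0.2077]
tcp_rot: [0.719, 0.695, -0.0, -0.0]
contact_force: [-0.5, 1.0, 0.8]
opening: 0.879
finger_force: 0.0
```

>>> step_arm(
  increments=[
    [[0, 0, 0], [0, 0, 0]],
    [[0, 0, 0], [0, 0, 0]],
  ],
)

```text
time: 30.8
eef_pos: [0.5893, -0.3028, 0.2082]
tcp_rot: [0.718, 0.696, 0.0, -0.001]
contact_force: [0.6, 0.9, -0.5]
opening: 0.881
finger_force: 0.0
```

>>> step_arm(
  increments=[
    [[0.5, 0, -35], [0, 0, 0]],
    [[0, 0, -35], [0, 0, 0]],
    [[0, 0, -25], [0, 0, 0]],
    [[0, 0, -14], [0, 0, 0]],
    [[0, 0, -9], [0, 0, 0]],
    [[0, 0, -1], [0, 0, 0]],
    [[0, 0, 0], [0, 0, 0]],
    [[0, 0, 0], [0, 0, 0]],
  ],
)

```text
time: 31.47
eef_pos: [0.5912, -0.3049, 0.0919]
tcp_rot: [0.718, 0.696, 0.0, 0.002]
contact_force: [0.3, 0.0, 0.7]
opening: 0.877
finger_force: 0.0
```

>>> step_arm(
  increments=[
    [[0, 0, 0], [0, 0, 0]],
    [[0, 0, 0], [0, 0, 0]],
    [[0, 0, 0], [0, 0, 0]],
    [[0, 0, 0], [0, 0, 0]],
    [[0, 0, 0], [0, 0, 0]],
    [[0, 0, 0], [0, 0, 0]],
  ],
  fingers=-1,
)

```text
time: 31.97
eef_pos: [0.5909, -0.3053, 0.0921]
tcp_rot: [0.718, 0.696, 0.0, 0.002]
contact_force: [-1.9, 1.4, 6.7]
opening: 0.69
finger_force: 53.8
```

>>> step_arm(
  increments=[
    [[0, 0, 2], [0, 0, 0]],
    [[0, 0, 8], [0, 0, 0]],
    [[0, 0, 30], [0, 0, 0]],
    [[0, 0, 30], [0, 0, 0]],
    [[0, 0, 15], [0, 0, 0]],
    [[0, 0, 0], [0, 0, 0]],
    [[0, 0, 0], [0, 0, 0]],
  ],
)

```text
time: 32.55
eef_pos: [0.5901, -0.3044, 0.1751]
tcp_rot: [0.718, 0.696, 0.0, 0.001]
contact_force: [-0.1, 0.2, -1.8]
opening: 0.69
finger_force: 54.6
```

>>> step_arm(
  increments=[
    [[0, 20, 0], [0, 0, 0]],
    [[-4, 39, 0], [0, 0, 0]],
    [[-12, 39, 0], [0, 0, 0]],
    [[-12, 39, 0], [0, 0, 0]],
    [[-12, 39, 0], [0, 0, 0]],
    [[-12, 39, 0], [0, 0, 0]],
    [[-12, 38, 0], [0, 0, 0]],
    [[-12, 38, 0], [0, 0, 0]],
  ],
)

```text
time: 33.22
eef_pos: [0.5112, -0.0113, 0.1715]
tcp_rot: [0.718, 0.696, -0.001, -0.002]
contact_force: [0.9, 0.6, -2.9]
opening: 0.69
finger_force: 54.6
```

>>> step_arm(
  increments=[
    [[0, 30, 0], [0, 0, 0]],
    [[0, 10, 0], [0, 0, 0]],
    [[0, 2, 0], [0, 0, 0]],
    [[0, 0, 0], [0, 0, 0]],
    [[0, 0, -20], [0, 0, 0]],
    [[0, 0, -30], [0, 0, 0]],
    [[0, 0, -12], [0, 0, 0]],
    [[0, 0, -8], [0, 0, 0]],
  ],
)

```text
time: 33.88
eef_pos: [0.5121, 0.0275, 0.1014]
tcp_rot: [0.719, 0.695, -0.002, -0.002]
contact_force: [-0.5, -0.2, -1.4]
opening: 0.691
finger_force: 54.8
```

>>> step_arm(
  increments=[
    [[0, 0, -3], [0, 0, 0]],
    [[0, 0, -1], [0, 0, 0]],
    [[0, 0, 0], [0, 0, 0]],
    [[0, 0, 0], [0, 0, 0]],
  ],
)

```text
time: 34.22
eef_pos: [0.515, 0.0283, 0.1019]
tcp_rot: [0.718, 0.696, 0.001, 0.001]
contact_force: [0.1, -0.2, -1.1]
opening: 0.697
finger_force: 54.8
```

>>> step_arm(
  increments=[
    [[0, 0, -2], [0, 0, 0]],
    [[0, 0, -1], [0, 0, 0]],
    [[0, 0, 0], [0, 0, 0]],
    [[0, 0, 0], [0, 0, 0]],
  ],
)

```text
time: 34.55
eef_pos: [0.5145, 0.0286, 0.0981]
tcp_rot: [0.718, 0.696, 0.0, 0.001]
contact_force: [0.0, -0.2, -0.5]
opening: 0.693
finger_force: 55.0
```

>>> step_arm(
  increments=[
    [[0, 0, -0.8], [0, 0, 0]],
    [[0, 0, 0], [0, 0, 0]],
    [[0, 0, 0], [0, 0, 0]],
  ],
)

```text
time: 34.8
eef_pos: [0.5145, 0.0286, 0.0981]
tcp_rot: [0.718, 0.696, 0.0, 0.0]
contact_force: [-2.4, 0.0, 4.5]
opening: 0.692
finger_force: 55.3
```

>>> step_arm(
  increments=[
    [[0, 0, 0], [0, 0, 0]],
    [[0, 0, 0], [0, 0, 0]],
    [[0, 0, 0], [0, 0, 0]],
    [[0, 0, 0], [0, 0, 0]],
    [[0, 0, 0], [0, 0, 0]],
  ],
  fingers=0.76,
)

```text
time: 35.22
eef_pos: [0.5138, 0.0287, 0.0965]
tcp_rot: [0.718, 0.696, -0.0, -0.0]
contact_force: [0.5, -0.4, 1.6]
opening: 0.882
finger_force: 0.0
```

>>> step_arm(
  increments=[
    [[0, 0, 20], [0, 0, 0]],
    [[0, 0, 35], [0, 0, 0]],
    [[0, 0, 35], [0, 0, 0]],
    [[0, -20, 23], [0, 0, 0]],
    [[-3, -39, 0], [0, 0, 0]],
    [[-3, -39, 0], [0, 0, 0]],
    [[-3, -39, 0], [0, 0, 0]],
    [[-3, -39, 0], [0, 0, 0]],
  ],
)

```text
time: 35.88
eef_pos: [0.5016, -0.1489, 0.21]
tcp_rot: [0.718, 0.696, 0.0, 0.0]
contact_force: [0.1, -0.2, -0.4]
opening: 0.876
finger_force: 0.0
```

>>> step_arm(
  increments=[
    [[-3, -39, 0], [0, 0, 0]],
    [[-3, -39, 0], [0, 0, 0]],
    [[-3, -39, 0], [0, 0, 0]],
    [[-2, -30, 0], [0, 0, 0]],
    [[0, -10, 0], [0, 0, 0]],
    [[0, 0, 0], [0, 0, 0]],
    [[0, 0, 0], [0, 0, 0]],
    [[0, 0, 0], [0, 0, 0]],
  ],
)

```text
time: 36.55
eef_pos: [0.491, -0.3028, 0.2094]
tcp_rot: [0.718, 0.696, 0.0, -0.001]
contact_force: [0.3, -0.5, 0.2]
opening: 0.879
finger_force: 0.0
```

>>> step_arm(
  increments=[
    [[0, 0, -35], [0, 0, 0]],
    [[0, 0, -35], [0, 0, 0]],
    [[0, 0, -33], [0, 0, 0]],
    [[0, 0, -15], [0, 0, 0]],
    [[0, 0, -10], [0, 0, 0]],
    [[0, 0, -1], [0, 0, 0]],
    [[0, 0, 0], [0, 0, 0]],
    [[0, 0, 0], [0, 0, 0]],
  ],
)

```text
time: 37.22
eef_pos: [0.4922, -0.3047, 0.0826]
tcp_rot: [0.718, 0.696, 0.0, 0.002]
contact_force: [-0.8, -0.8, 1.1]
opening: 0.882
finger_force: 0.0
```

>>> step_arm(
  increments=[
    [[0, 0, 0], [0, 0, 0]],
    [[0, 0, 0], [0, 0, 0]],
    [[0, 0, 0], [0, 0, 0]],
    [[0, 0, 0], [0, 0, 0]],
    [[0, 0, 0], [0, 0, 0]],
    [[0, 0, 0], [0, 0, 0]],
    [[0, 0, 0], [0, 0, 0]],
    [[0, 0, 0], [0, 0, 0]],
  ],
  fingers=-1,
)

```text
time: 37.88
eef_pos: [0.4913, -0.305, 0.0822]
tcp_rot: [0.718, 0.696, -0.0, 0.001]
contact_force: [-1.6, 1.5, 6.5]
opening: 0.486
finger_force: 50.9
```

>>> step_arm(
  increments=[
    [[0, 0, 2], [0, 0, 0]],
    [[0, 0, 8], [0, 0, 0]],
    [[0, 0, 20], [0, 0, 0]],
    [[0, 0, 20], [0, 0, 0]],
    [[0, 0, 10], [0, 0, 0]],
    [[0, 0, 0], [0, 0, 0]],
    [[0, 0, 0], [0, 0, 0]],
    [[0, 0, 0], [0, 0, 0]],
  ],
)

```text
time: 38.55
eef_pos: [0.4902, -0.3037, 0.1393]
tcp_rot: [0.718, 0.696, -0.0, -0.001]
contact_force: [-1.1, 0.5, -1.6]
opening: 0.488
finger_force: 50.6
```

>>> step_arm(
  increments=[
    [[2, 20, 0], [0, 0, 0]],
    [[2, 38, 0], [0, 0, 0]],
    [[2, 38, 0], [0, 0, 0]],
    [[2, 38, 0], [0, 0, 0]],
    [[2, 38, 0], [0, 0, 0]],
    [[2, 38, 0], [0, 0, 0]],
    [[1.5, 28, 0], [0, 0, 0]],
    [[0, 9, 0], [0, 0, 0]],
  ],
)

```text
time: 39.22
eef_pos: [0.5029, -0.0534, 0.1388]
tcp_rot: [0.717, 0.697, -0.0, -0.002]
contact_force: [0.2, -0.5, -1.9]
opening: 0.488
finger_force: 50.6
```

>>> step_arm(
  increments=[
    [[0, 0, 0], [0, 0, 0]],
    [[0, 0, -15], [0, 0, 0]],
    [[0, 0, -20], [0, 0, 0]],
    [[0, 0, -9], [0, 0, 0]],
    [[0, 0, -4], [0, 0, 0]],
    [[0, 0, -2], [0, 0, 0]],
    [[0, 0, 0], [0, 0, 0]],
    [[0, 0, 0], [0, 0, 0]],
  ],
)

```text
time: 39.88
eef_pos: [0.505, -0.058, 0.0914]
tcp_rot: [0.718, 0.696, 0.0, 0.001]
contact_force: [0.4, 0.5, -1.4]
opening: 0.485
finger_force: 50.7
```

>>> step_arm(
  increments=[
    [[0, 0, -1], [0, 0, 0]],
    [[0, 0, 0], [0, 0, 0]],
    [[0, 0, 0], [0, 0, 0]],
  ],
)

```text
time: 40.13
eef_pos: [0.5048, -0.0575, 0.0903]
tcp_rot: [0.718, 0.696, 0.0, 0.0]
contact_force: [-0.3, -0.3, -1.2]
opening: 0.488
finger_force: 50.7
```

>>> step_arm(
  increments=[
    [[0, 0, -1.5], [0, 0, 0]],
    [[0, 0, -1], [0, 0, 0]],
    [[0, 0, 0], [0, 0, 0]],
    [[0, 0, 0], [0, 0, 0]],
  ],
)

```text
time: 40.47
eef_pos: [0.5049, -0.0574, 0.0882]
tcp_rot: [0.718, 0.696, 0.0, 0.0]
contact_force: [-1.6, 0.2, 4.6]
opening: 0.487
finger_force: 51.4
```

>>> step_arm(
  increments=[
    [[0, 0, 0], [0, 0, 0]],
    [[0, 0, 0], [0, 0, 0]],
    [[0, 0, 0], [0, 0, 0]],
    [[0, 0, 0], [0, 0, 0]],
    [[0, 0, 0], [0, 0, 0]],
    [[0, 0, 0], [0, 0, 0]],
  ],
  fingers=0.76,
)

```text
time: 40.97
eef_pos: [0.5044, -0.0574, 0.0871]
tcp_rot: [0.718, 0.696, -0.0, -0.0]
contact_force: [1.5, -0.4, 1.0]
opening: 0.881
finger_force: 0.0
```

>>> step_arm(
  increments=[
    [[0, 0, 20], [0, 0, 0]],
    [[0, 0, 35], [0, 0, 0]],
    [[0, 0, 38], [0, 0, 0]],
    [[0, 0, 38], [0, 0, 0]],
    [[0, -30, 20], [0, 0, 0]],
    [[0, -40, 0], [0, 0, 0]],
    [[0, -40, 0], [0, 0, 0]],
    [[0, -40, 0], [0, 0, 0]],
  ],
)

```text
time: 41.63
eef_pos: [0.5046, -0.2088, 0.2393]
tcp_rot: [0.718, 0.696, 0.0, 0.001]
contact_force: [0.2, 1.0, -0.5]
opening: 0.876
finger_force: 0.0
```

>>> step_arm(
  increments=[
    [[0, -40, 0], [0, 0, 0]],
    [[0, -40, 0], [0, 0, 0]],
    [[0, -40, 0], [0, 0, 0]],
    [[0, -40, 0], [0, 0, 0]],
    [[0, -40, 0], [0, 0, 0]],
    [[0, -20, 0], [0, 0, 0]],
    [[0, 0, 0], [0, 0, 0]],
    [[0, 0, 0], [0, 0, 0]],
  ],
)

```text
time: 42.3
eef_pos: [0.5039, -0.4283, 0.2374]
tcp_rot: [0.719, 0.695, 0.0, -0.001]
contact_force: [0.3, 0.1, 0.6]
opening: 0.882
finger_force: 0.0
```

```bash
python3 - <<'E'
from h import *
a=cams.read_camera('top')[:,:,::-1];b=cams.read_camera('side')[:,:,::-1]
cv2.imwrite('pics/top5.png',a)
o=cv2.imread('pics/top0.png')
cv2.imwrite('pics/t5.png',np.vstack([np.hstack([cv2.resize(i[125:245,185:325],None,fx=2.8,fy=2.4) for i in (o,a)]),np.hstack([cv2.resize(a[80:300,80:440],(392,240)),cv2.resize(b,(392,240))])]))
d=cv2.absdiff(o,a)[125:245,185:325].max(2); print(readout.get_state()['eef_pos'],(d>30).sum())
hsv0=None
for nm,im in (('start',o),('now',a)):
    hsv=cv2.cvtColor(np.ascontiguousarray(im),cv2.COLOR_BGR2HSV);g=cv2.cvtColor(np.ascontiguousarray(im),cv2.COLOR_BGR2GRAY)
    for k,z,(x0,y0,x1,y1),m in (('jar',.117,(190,180,232,220),cv2.inRange(hsv,(15,120,80),(30,255,255))),('carton',.137,(272,190,310,220),cv2.inRange(hsv,(5,60,60),(20,255,255))),('can',.147,(234,183,268,216),cv2.inRange(g,110,255)),('packet',.057,(262,148,292,178),cv2.inRange(hsv,(5,60,60),(20,255,255)))):
        mm=np.zeros_like(m);mm[y0:y1,x0:x1]=m[y0:y1,x0:x1];mm=cv2.morphologyEx(mm,cv2.MORPH_OPEN,np.ones((3,3)))
        M=cv2.moments(mm,True);print(nm,k,int(M['m00']),(onplane('top',[(M['m10']/M['m00'],M['m01']/M['m00'])],z)[0]*1000).round(1))
E
```

```text
[ 0.50446056 -0.42637488  0.23779402] 547
start jar 590 [513.9 111.5 117. ]
start carton 629 [503.5 -56.7 137. ]
start can 580 [513.8  26.9 147. ]
start packet 506 [605.9 -29.2  57. ]
now jar 599 [513.1 112.6 117. ]
now carton 645 [502.3 -56.5 137. ]
now can 583 [513.7  28.2 147. ]
now packet 506 [605.9 -29.2  57. ]
```

View pics/t5.png

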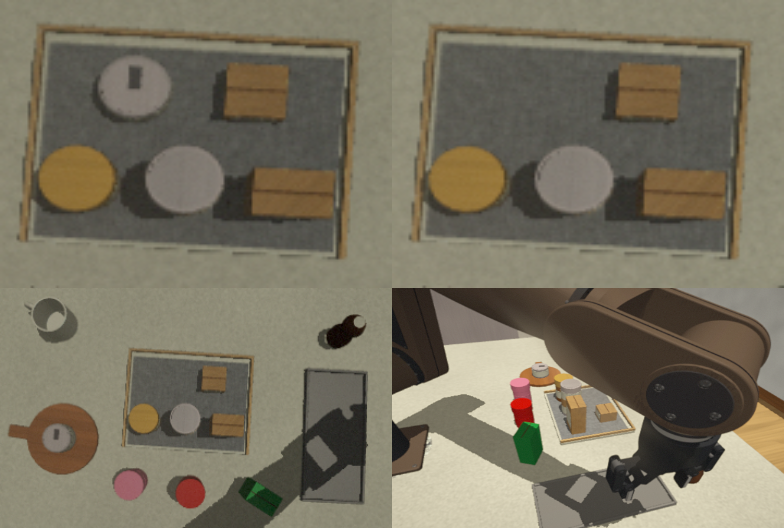

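Before and after match. Jar, can and carton are within about 1.5 mm of their starting spots and square with the shelf, the tin is on the board's middle, and the packet, mug and mill have not moved. I'll hand it in.

```bash
python3 -c "
from plant import sign_off
print(sign_off())"
```

```text
the job is handed in; nothing more can be done
None
```

The job is handed in; no verdict came back, but my last camera check showed the can, carton and jar upright within about 1.5 mm of their starting spots, the tin about 2 mm from the board's centre, and the packet, mug and mill unmoved.

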